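Box up and show the last slide to the label reader

ROBOT

A 7-joint arm with a two-finger parallel gripper is mounted at the origin on a cart in front of the work surface, level with it; the furniture and walls round the work are solid. World frame = base frame: x ahead of the robot, y to its left, z up, the work surface at z = 0. Lengths are in m, angles in rad, forces in N, time in s.
With the tool pointing down it reaches from about 0.425 to 0.95 m from the base axis. Payload 4.7 kg.
Tool frame: the origin (TCP) lies at the very end of the fingers, on their centre line; the grasp point (between the pads) lies 19 mm behind it; z points along the fingers, y is the direction in which the jaws open and shut (so a half turn about z gives the same grasp; the last joint's range is limited). The gripper opens to 87 mm and grips with 3 to 60 N. Pads are 19 mm wide; open, the fingers measure 117 mm over their backs; the gripper's body (75 mm by 190 mm) begins 51 mm behind the grasp point.
Start: joints at [-1.183, 0.469, -0.049, 1.532, 0.024, 1.141, -0.082], TCP at [0.273, 0.617, 0.223] pointing down, gripper open.
Joint ranges: [-2.59, 2.59], [-0.33, 1.99], [-1.39, 1.29], [0.1, 2.45], [-1.04, 4.18], [0.21, 1.99], [-2.66, 2.66]. Speed limits (rad/s): [2.57, 2.57, 3.14, 3.14, 3.14, 3.14, 3.14].

INTERFACE

Orientations are given as a unit quaternion [w, x, y, z].
In Python, from rig import manip gives the robot as it stands.
- The arm moves only by the tool servo_tool, never from a script. Its argument "steps" is a list of rows, each a list of 3 entries, a list of its own where there are three numbers: the finger opening in cm, from 0 to 8.7, then the shift along the tool's x, y, z in cm, then the turn about the tool's z in rad. In form: [[grip, [tx, ty, tz], turn], ...]. A call has 1 to 5 rows; each row is the pose to reach, as a shift and turn from the pose commanded when the call began, along the tool's axes at that moment; what a row does not reach only later rows make up. A row lasts 1/12 s, in which the tool goes at most 41.7 mm and 7.16 degrees, less where a joint would pass 70% of its speed; a pose out of reach is approached as far as the arm can. A call with a gripper value outside its range is refused whole. The fingers move at their own pace and stop on an object; the grip force is fixed at half the most. Time passes only in rows, so rows that repeat a pose let the fingers close. It gives the time, the measured TCP pose, the force and the opening at its end, in the units of the state.
- manip.get_state(): the state, without advancing time (a new reading comes with each control period).
- manip.camera(name): name is "scene" or "side" or "wrist"; returns the picture (480x640x3 uint8, red, green, blue); there is no depth.
- manip.calibration(name): a dict with "mtx" (3x3 intrinsics, pixels), "rvec" (rotation vector, rad) and "tvec" (3), from world to camera coordinates, as OpenCV has them; the wrist camera has in their place "T_tool_cam" (4x4, takes a point from camera to tool coordinates, whose origin is the TCP and whose axes are the flange's). Camera axes: x right, y down, z forward; pixel columns grow to the right and rows downward; lengths in m; the calibration is good to about 2 mm. A picture is of the moment at which its call begins: read the wrist's pose just before it. calibration takes no time and is no camera call.
- manip.hand_in(): hands the job in, once; it reports no verdict.
The state is a dict: "t": time; "q": joint angles; "qvel": joint speeds; "effort": joint torques, N m; "eef_pos": TCP position; "tcp_rot": TCP orientation; "force": force on the tool from outside, world axes, zero at the start; "torque": the same for the moment, N m; "finger_gap": opening from 0.0 (shut) to 1.0 (fully open).
Only numpy, scipy, OpenCV 4.12 (cv2) and the standard library are available. Lean on these libraries where they do the work, as an engineer would, in place of code of your own. Each camera call takes 0.05 s, during which the arm holds its last target.

TASK

The slide box is loaded, so first shut its lid fully; then log the one slide left over: of the two large glass slides on the little stands take the one lying label side up (the label face has no writing: seen from above with its notched end pointing away from you, the notch is at the right-hand corner; on the other slide, lying label down, it is at the left). Both ends look frosted, but only the notched end is the label end, so grip the slide by its two long edges in the un-notched half. Finish while holding it level and still, label up, about 10 cm above the bench, with the notched end pointing toward the label reader's upright, squarely along the reader, and the middle of that frosted end straight above the cross on the reader's pad; leave the other slide, the forceps and the loose cap where they are.

Things in the scene. Friction and masses are not known exactly. Their poses are not given: they have to be found in the camera images.
- slide: the slide to take, loose, about 45 g, lying label up on stand_a: glass, 76 x 50 x 5 mm, pink-purple tissue in the clear middle, a 20 mm frosted band at both ends. Origin: centre of its underside (35 mm above the bench at first); x along the length toward the notched label end, y across the width, z up out of the label face. Notch: 9 x 9 mm square missing at the +x, -y corner
- slide_label (a point): middle of the frosted label end of the slide, on the label (upper) face: 28 mm along +x from the slide's origin, 5 mm above its underside
- other_slide: a like slide lying label side DOWN on the other stand, loose, to be left alone; 76 x 50 x 5 mm. Origin: centre of the underside as it lies, x toward its notched end, z up; its notch is at +x, +y.
- stand_a: stand under the slide to take: fixed round steel pedestal with black rubber top, 35 mm high, top 32 mm across, foot 48 mm across; origin at the centre of its underside, which is under the slide's centre
- stand_b: the same kind of stand, under the other slide
- slide_box: blue slide box, fixed to the bench, 110 mm (x) x 178 mm (y) x 38 mm (z) when shut. Origin: centre of its underside; its front (latch) faces -x, the lid's hinge runs along y at the back (+x) edge, 25 mm up
- box_hinge (a point): middle of the lid's hinge line, at 52, 0, 25 mm in the slide box's frame
- slide_box_lid (a joint): lid angle, rad: 0 shut, 1.92 fully open; starts at 1.6 to 1.9, leaning back past upright, and its stiff hinge holds it about where it is left. Lid: 178 mm wide, reaches 101 mm from the hinge line, 12 mm thick over its rim; shut, its top is 38 mm above the bench. Push it over from behind (toward -x of the box), then down, all the way; it takes about 1 N
- reader: label reader, fixed: grey base 250 mm (x -70 to +180) x 130 mm x 8 mm, on it a white 100 mm square pad with a black cross; aluminium upright 26 x 40 mm at x = +155 mm, 205 mm high; on top a white head with a black lens, reaching forward to x = +98 mm, 180 to 255 mm above the bench. Origin: under the cross, on the bench plane; x from the cross toward the upright, z up
- cap_0: loose white screw cap lying on the bench, 61 mm across, 16 mm high; bystander. Origin: centre of its underside
- forceps: loose steel forceps lying on the bench, 126 mm long, 9 mm high; bystander. Origin near their middle
Mind the look-alikes: they are no part of the job. Leave any yellow look-alike of the slide alone.

How it is judged:
By the outcome, as a careful person would: the job done as asked, in the order asked, and still so for the second after the job is handed in, while the arm keeps its last pose, push and grip.
It also fails if it takes over 61 s, if anything falls off the work surface, if the arm or the gripper's body presses on something with over 40 N, if the wrist force passes 120 N, or if a joint passes its speed limit or range.

## Working session

There is one attempt and no reset: what is moved stays moved. The work goes in short steps, Python scripts to look and compute and a tool call to move; the robot and the scene stay as the last step left them, time stands still between calls to the robot, and variables do not carry over. Pictures are saved under pics/ and viewed, and the job is handed in when it is done.

Besides the shell and the picture viewer there is one more tool, called after "Request:" by a JSON object that holds its "method" and its "body". servo_tool: Moves the arm, as the interface text tells. Its arguments: {"type":"object","properties":{"steps":{"type":"array","items":{"type":"array"}}},"required":["steps"]}

```bash
ls; mkdir -p pics
python3 - <<'E'
from rig import manip
import cv2,numpy as np
s=manip.get_state(); print(s['t'],np.round(s['eef_pos'],4),np.round(s['tcp_rot'],4),s['finger_gap'])
for n in ['scene','side','wrist']:
    im=manip.camera(n); cv2.imwrite(f'pics/{n}0.png',im[:,:,::-1])
    print(n,manip.calibration(n))
E
```

```text
pics
0.0 [0.273  0.6167 0.2215] [-1.000e-04  2.069e-01  9.784e-01 -9.000e-04] 0.9991191352026377
scene {'mtx': array([[528.16027997,   0.        , 321.9855808 ],
       [  0.        , 528.16027997, 244.00193742],
       [  0.        ,   0.        ,   1.        ]]), 'rvec': array([ 1.84430859, -0.99062381,  0.63151066]), 'tvec': array([-0.31004801,  0.23519954,  0.77664655])}
side {'mtx': array([[510.65426525,   0.        , 327.49658512],
       [  0.        , 510.65426525, 244.11943992],
       [  0.        ,   0.        ,   1.        ]]), 'rvec': array([ 2.05781744, -0.34870618,  0.17679555]), 'tvec': array([-0.49144534,  0.11298276,  0.90830145])}
wrist {'mtx': array([[333.1293065 ,   0.        , 320.98656235],
       [  0.        , 333.1293065 , 239.46487867],
       [  0.        ,   0.        ,   1.        ]]), 'T_tool_cam': array([[-3.65943690e-04, -9.68969110e-01, -2.47181574e-01,
         6.67091672e-02],
       [ 9.99999826e-01, -2.39961326e-04, -5.39799593e-04,
        -9.40561135e-04],
       [ 4.63735112e-04, -2.47181729e-01,  9.68969028e-01,
        -1.64215545e-01],
       [ 0.00000000e+00,  0.00000000e+00,  0.00000000e+00,
         1.00000000e+00]])}
```

View pics/scene0.png

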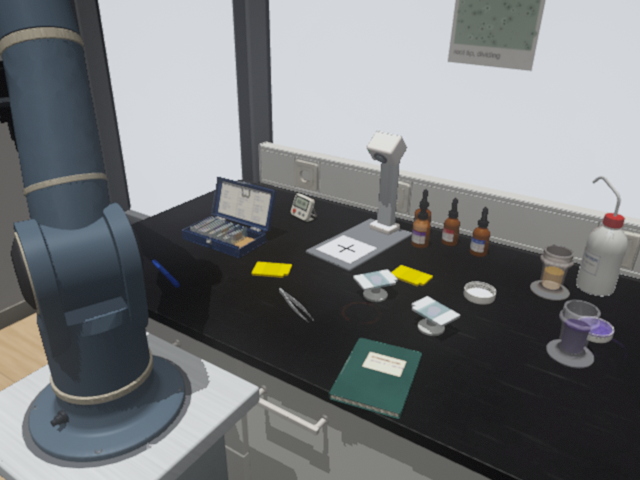

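View pics/side0.png

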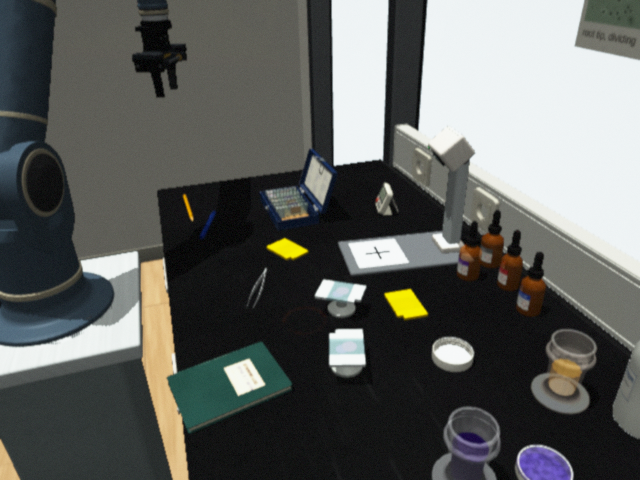

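View pics/wrist0.png

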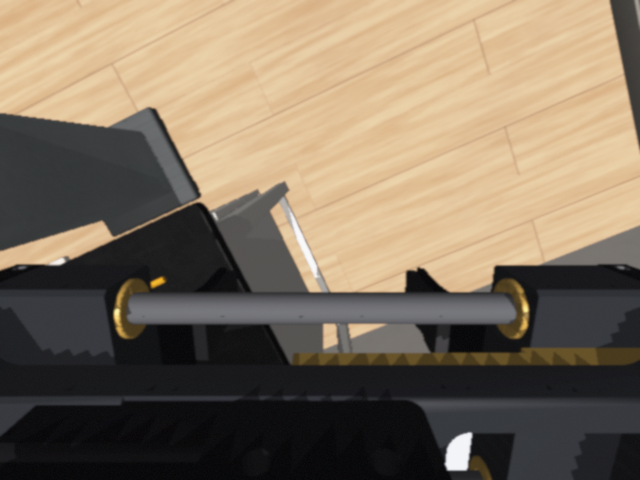

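The scene view shows the box at (230,220), the reader at (360,240), the slides at (375,281) and (436,312), yellow decoys at (272,269) and (411,275), forceps at (296,304) and the cap at (480,292). I'll take closer crops of these.

```bash
cat > h.py <<'E'
import cv2,numpy as np
from rig import manip
from scipy.spatial.transform import Rotation as R
def cal(n): 
    c=manip.calibration(n); return c['mtx'],np.array(c['rvec']),np.array(c['tvec'])
def proj(n,P):
    m,r,t=cal(n); return cv2.projectPoints(np.array(P,float).reshape(-1,3),r,t,m,None)[0].reshape(-1,2)
def unproj(n,uv,z):
    m,r,t=cal(n); A=cv2.Rodrigues(r)[0]; uv=np.array(uv,float).reshape(-1,2)
    C=-A.T@t; d=(np.linalg.inv(m)@np.c_[uv,np.ones(len(uv))].T).T@A
    return C+d*((z-C[2])/d[:,2])[:,None]
def wristT(s):
    q=s['tcp_rot']; T=np.eye(4); T[:3,:3]=R.from_quat([q[1],q[2],q[3],q[0]]).as_matrix(); T[:3,3]=s['eef_pos']
    return T@manip.calibration('wrist')['T_tool_cam']
def wunproj(s,uv,z):
    T=wristT(s);m=manip.calibration('wrist')['mtx'];uv=np.array(uv,float).reshape(-1,2)
    d=(np.linalg.inv(m)@np.c_[uv,np.ones(len(uv))].T).T@T[:3,:3].T
    C=T[:3,3]; return C+d*((z-C[2])/d[:,2])[:,None]
def wproj(s,P):
    T=np.linalg.inv(wristT(s));m=manip.calibration('wrist')['mtx']
    p=np.array(P,float).reshape(-1,3)@T[:3,:3].T+T[:3,3]; p=p@m.T; return p[:,:2]/p[:,2:]
def crop(src,x0,y0,x1,y1,k,out):
    im=cv2.imread(src)[y0:y1,x0:x1]; cv2.imwrite(out,cv2.resize(im,None,fx=k,fy=k,interpolation=cv2.INTER_CUBIC))
E
python3 - <<'E'
from h import *
crop('pics/scene0.png',340,250,470,345,6,'pics/c1.png')
crop('pics/side0.png',300,265,400,385,5,'pics/c2.png')
crop('pics/scene0.png',170,165,430,275,3,'pics/c3.png')
crop('pics/side0.png',240,120,480,290,3,'pics/c4.png')
E
```

```text
(no output)
```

View pics/c1.png

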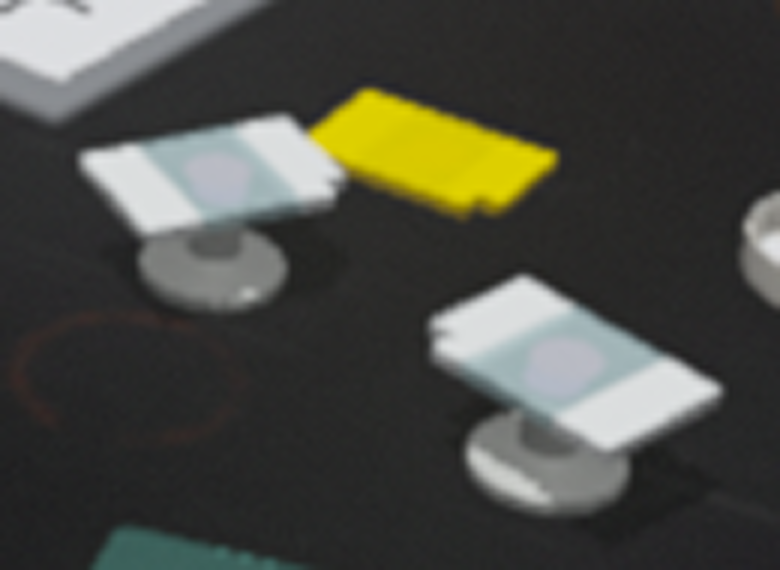

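View pics/c2.png

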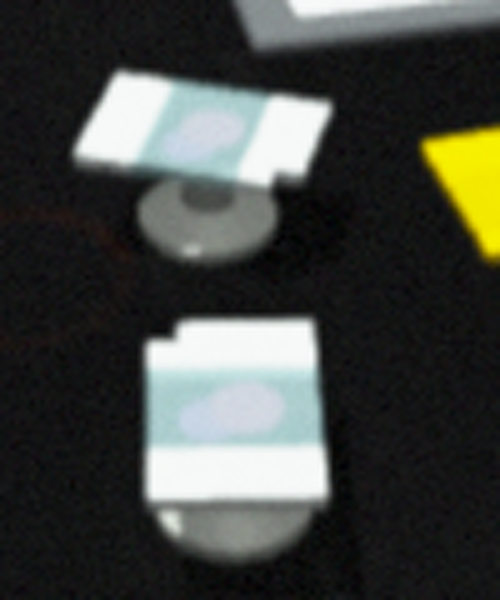

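View pics/c3.png

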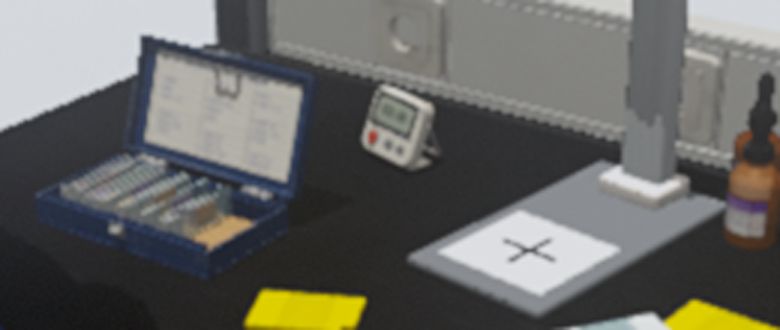

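View pics/c4.png

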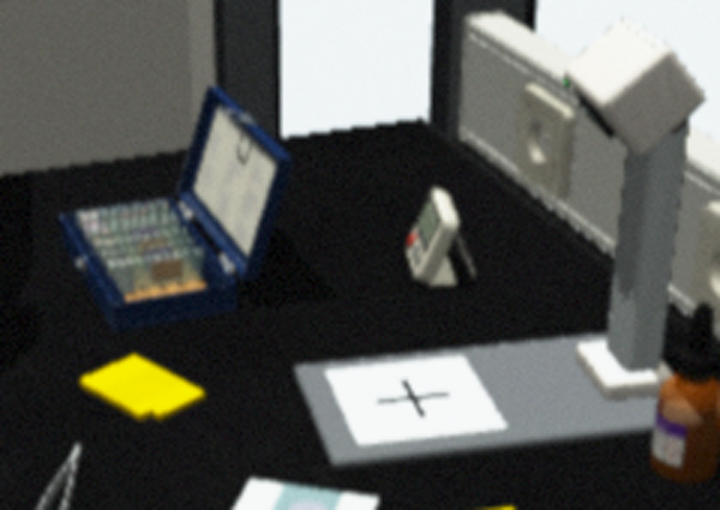

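Candidates for the slide to take:

| Item | Scene px | Side px | Notch |
|---|---|---|---|
| Glass slide near reader | (375,281) | (341,292) | Notched end points right in the side view, notch on its right-hand side |
| Glass slide, nearer the bottom | (436,312) | (348,347) | Notched end points away in the side view, notch on the left |
| Yellow decoys | (272,269), (411,275) | – | – |

The glass slide near the reader is therefore label up, so that's the target. The crop confirms it.

```bash
cat > fit.py <<'E'
from h import *
from scipy.optimize import least_squares
def full(c,x0,y0,k): c=np.array(c,float); return (c+.5)/k-.5+[x0,y0]
S2=lambda c: full(c,300,265,5)
S1=lambda c: full(c,340,250,6)
S3=lambda c: full(c,170,165,3)
S4=lambda c: full(c,240,120,3)
def fit(model,obs,x0):
    # model pts Nx3 ; obs list of (cam, idx, uv)
    def P(p): 
        c,s=np.cos(p[2]),np.sin(p[2]); M=np.array(model); return np.c_[p[0]+c*M[:,0]-s*M[:,1],p[1]+s*M[:,0]+c*M[:,1],M[:,2]]
    def f(p): return np.concatenate([(proj(n,P(p)[i])-uv).ravel() for n,i,uv in obs])
    r=least_squares(f,x0,loss='soft_l1'); return r.x,f(r.x).reshape(-1,2)
if __name__=='__main__':
    print('slide quick',unproj('side',S2([200,130]),.04),unproj('scene',S1([215,172]),.04))
    M=[[38,25,40],[-38,25,40],[-38,-25,40],[38,-16,40],[29,-25,40]];M=np.array(M)/1000
    ob=[('side',[0,1,2,3,4],S2([[332,102],[118,70],[75,155],[305,175],[272,180]])),
        ('scene',[0,1,2,3,4],S1([[290,115],[80,155],[145,230],[345,178],[335,203]]))]
    c=unproj('side',S2([200,130]),.04)[0]
    for n in (None,'side','scene'):
        o=[q for q in ob if n in(None,q[0])]
        x,e=fit(M,o,[c[0],c[1],-1]); print(n,'slide',x.round(4),np.abs(e).max().round(2))
    for z in(.008,.010): print('cross',unproj('side',S4([413,398]),z),unproj('scene',S3([530,250]),z))
    M=np.array([[0,0,9],[50,50,9],[50,-50,9],[-50,-50,9],[-50,50,9]])/1000
    ob=[('side',[0,1,2,3,4],S4([[413,398],[460,353],[506,428],[352,446],[325,369]])),
        ('scene',[0,1,2,3,4],S3([[530,250],[517,209],[620,249],[545,297],[440,254]]))]
    c=unproj('side',S4([413,398]),.009)[0]
    e=unproj('side',S4([613,390]),.009)[0]-c
    for n in (None,'side','scene'):
        o=[q for q in ob if n in(None,q[0])]
        x,e2=fit(M,o,[c[0],c[1],np.arctan2(e[1],e[0])]); print(n,'reader',x.round(4),e2.round(1).tolist())
    # box: base bottom/top corners, hinge, lid
    print('box front-bottom corners scene', unproj('scene',S3([[38,212],[208,277],[290,240]]),0).round(3))
    print('box side', unproj('side',S4([[115,325],[240,303]]),0).round(3))
E
python3 fit.py
```

```text
slide quick [[ 0.47991687 -0.18195447  0.04      ]] [[ 0.48424683 -0.17968747  0.04      ]]
None slide [ 0.4825 -0.1816 -0.6211] 1.03
side slide [ 0.4821 -0.1813 -0.602 ] 0.9
scene slide [ 0.4842 -0.1812 -0.6455] 1.17
cross [[ 0.61371132 -0.03583981  0.008     ]] [[ 0.61974822 -0.03436935  0.008     ]]
cross [[ 0.61229372 -0.03897023  0.01      ]] [[ 0.61631439 -0.03632182  0.01      ]]
None reader [ 0.6132 -0.0372 -0.1269] [[0.0, -0.1], [0.4, 0.7], [0.7, -0.5], [2.6, -0.4], [-0.3, 0.7], [-0.4, 1.0], [0.4, 1.4], [-0.1, 0.6], [-1.4, 0.0], [-1.0, 0.4]]
side reader [ 0.612  -0.0366 -0.1548] [[-0.6, -0.1], [0.6, 0.9], [-0.4, -0.1], [1.1, -0.7], [-0.4, 0.3]]
scene reader [ 0.6167 -0.0364 -0.1015] [[0.1, 0.3], [0.1, 0.8], [0.2, -0.4], [-0.1, -0.7], [-0.4, 0.1]]
box front-bottom corners scene [[0.464 0.339 0.   ]
 [0.457 0.15  0.   ]
 [0.541 0.139 0.   ]]
box side [[0.452 0.156 0.   ]
 [0.552 0.158 0.   ]]
```

Run:
```python
from fit import *
print('timer scene',unproj('scene',S3([[365,155],[405,170],[437,160]]),0).round(3).tolist())
print('timer side',unproj('side',S4([[410,280],[440,287],[475,278]]),0).round(3).tolist())
def lidpts(p):
    x,y,a,th=p; u=np.array([-np.cos(th),0,np.sin(th)]); n=np.array([np.sin(th),0,np.cos(th)])
    H=np.array([.052,0,.025]); L=[]
    # base: front bottom corners, rear bottom -y ; front top at z=.026
    B=[[-.055,.089,0],[-.055,-.089,0],[.055,-.089,0],[-.055,.089,.026],[-.055,-.089,.026]]
    for s in(1,-1): L.append(H+.101*u+.001*n+[0,s*.089,0])   # inner tip
    for s in(1,-1): L.append(H+.101*u+.013*n+[0,s*.089,0])   # outer tip
    P=np.array(B+L); c,s=np.cos(a),np.sin(a)
    return np.c_[x+c*P[:,0]-s*P[:,1],y+s*P[:,0]+c*P[:,1],P[:,2]]
ob=[('scene',[0,1,2,3,4],S3([[38,212],[208,277],[290,240],[36,194],[208,257]])),
    ('scene',[7,8],S3([[143,36],[315,73]])),
    ('side',[1,2,3,4],S4([[115,325],[240,303],[60,215],[108,302]])),
    ('side',[7,8],S4([[213,87],[291,155]]))]
def f(p): P=lidpts(p); return np.concatenate([(proj(n,P[i])-uv).ravel() for n,i,uv in ob])
r=least_squares(f,[.51,.24,0,1.75],loss='soft_l1'); print(r.x.round(4)); print(f(r.x).reshape(-1,2).round(1).tolist())
x,y,a,_=r.x; print('hinge',x+.052*np.cos(a),y+.052*np.sin(a)); print(lidpts(r.x)[5:].round(3).tolist())
```

```text
timer scene [[0.71, 0.189, 0.0], [0.704, 0.141, 0.0], [0.738, 0.13, 0.0]]
timer side [[0.691, 0.148, 0.0], [0.708, 0.128, 0.0], [0.741, 0.133, 0.0]]
[0.5028 0.2345 0.0143 1.7801]
[[-0.8, 4.2], [-0.3, 2.0], [2.3, -3.7], [-1.3, 0.4], [-0.9, -1.7], [0.5, -1.1], [0.3, 0.9], [-0.2, 2.4], [4.3, 1.6], [-0.4, -0.8], [1.3, -0.2], [0.5, -1.7], [-0.9, -0.2]]
hinge 0.5547943155024919 0.23527661504518574
[[0.575, 0.325, 0.124], [0.578, 0.147, 0.124], [0.587, 0.325, 0.121], [0.59, 0.147, 0.121]]
```

```bash
cat > mv.py <<'E'
import sys
from h import *
# usage: mv.py x y z [yaw_of_tool_y_deg]
s=manip.get_state(); q=s['tcp_rot']; M=R.from_quat([q[1],q[2],q[3],q[0]]).as_matrix()
a=list(map(float,sys.argv[1:])); d=M.T@(np.array(a[:3])-s['eef_pos'])
yaw=np.degrees(np.arctan2(M[1,1],M[0,1]))
print('t',round(s['t'],2),'pos',np.round(s['eef_pos'],4),'yaw_y',round(yaw,2),'tilt',np.round(M[:,2],4),'F',np.round(s['force'],1),'gap',round(s['finger_gap']*8.7,2),'q',np.round(s['q'],2))
print('shift cm',np.round(d*100,2),end=' ')
if len(a)>3: print('turn',round(-np.radians(a[3]-yaw),4))
E
python3 mv.py .635 .236 .22 90.8; python3 mv.py .635 .236 .22 90.8 | tail -1
```

```text
t 0.15 pos [0.2731 0.6168 0.2218] yaw_y 66.12 tilt [-5.0e-04 -1.4e-03 -1.0e+00] F [-0.9  0.5 -0.8] gap 8.73 q [-1.18  0.47 -0.05  1.53  0.02  1.14 -0.08]
shift cm [-48.51 -20.17   0.21] turn -0.4308
shift cm [-48.51 -20.17   0.21] turn -0.4308
```

Request:
{"method": "servo_tool", "body": {"steps": [[0,[-48.5,-20.2,0.2],-0.43],[0,[-48.5,-20.2,0.2],-0.43],[0,[-48.5,-20.2,0.2],-0.43],[0,[-48.5,-20.2,0.2],-0.43],[0,[-48.5,-20.2,0.2],-0.43]]}}

```text
t: 0.57
eef_pos: [0.4176, 0.4644, 0.2215]
tcp_rot: [-0.0, -0.008, 1.0, -0.0]
force: [0.8, 0.5, 0.6]
finger_gap: 0.707
```

```bash
python3 mv.py .635 .236 .22 90.8
```

```text
t 0.57 pos [0.4176 0.4644 0.2215] yaw_y 90.89 tilt [-4.e-04 -3.e-04 -1.e+00] F [0.8 0.5 0.6] gap 6.15 q [-0.84  0.39 -0.09  1.66  0.04  1.1   0.65]
shift cm [-21.38 -23.17   0.14] turn 0.0016
```

Request:
{"method": "servo_tool", "body": {"steps": [[0,[-21.0,-22.5,0],0],[0,[-21.0,-22.5,0],0],[0,[-21.0,-22.5,0],0],[0,[-21.0,-22.5,0],0],[0,[-21.0,-22.5,0],0]]}}

```text
t: 0.98
eef_pos: [0.5618, 0.3139, 0.2216]
tcp_rot: [-0.0, -0.007, 1.0, -0.0]
force: [0.1, -0.0, 0.5]
finger_gap: 0.325
```

```bash
python3 mv.py .635 .236 .22 90.8
```

```text
t 0.98 pos [0.5618 0.3139 0.2216] yaw_y 90.76 tilt [-3.e-04 -1.e-04 -1.e+00] F [ 0.1 -0.   0.5] gap 2.83 q [-0.56  0.42 -0.03  1.61  0.01  1.11  1.  ]
shift cm [-7.22 -7.89  0.16] turn -0.0007
```

Request:
{"method": "servo_tool", "body": {"steps": [[0,[-7.2,-7.9,0],0],[0,[-7.2,-7.9,0],0],[0,[-7.2,-7.9,0],0],[0,[-7.2,-7.9,4],0],[0,[-7.2,-7.9,4],0]]}}

```text
t: 1.4
eef_pos: [0.6318, 0.2334, 0.1754]
tcp_rot: [-0.005, -0.004, 1.0, -0.003]
force: [-1.8, 0.3, -2.2]
finger_gap: 0.017
```

```bash
python3 mv.py .635 .236 .09 90.8;python3 - <<'E'
from h import *
for n in ['scene','side']: cv2.imwrite(f'pics/{n}1.png',manip.camera(n)[:,:,::-1])
crop('pics/scene1.png',170,125,330,260,5,'pics/d1.png')
crop('pics/side1.png',230,100,430,260,4,'pics/d2.png')
E
```

```text
t 1.4 pos [0.6318 0.2334 0.1754] yaw_y 90.49 tilt [-0.0096 -0.0051 -0.9999] F [-1.8  0.3 -2.2] gap 0.15 q [-0.42  0.51  0.    1.58 -0.    1.06  1.16]
shift cm [-0.4   0.3   8.54] turn -0.0053
```

View pics/d1.png

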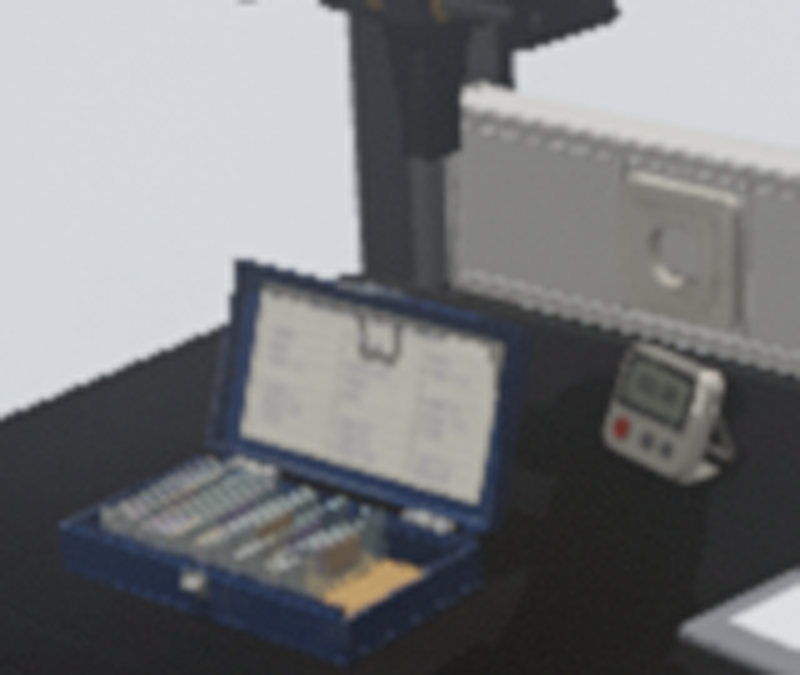

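View pics/d2.png

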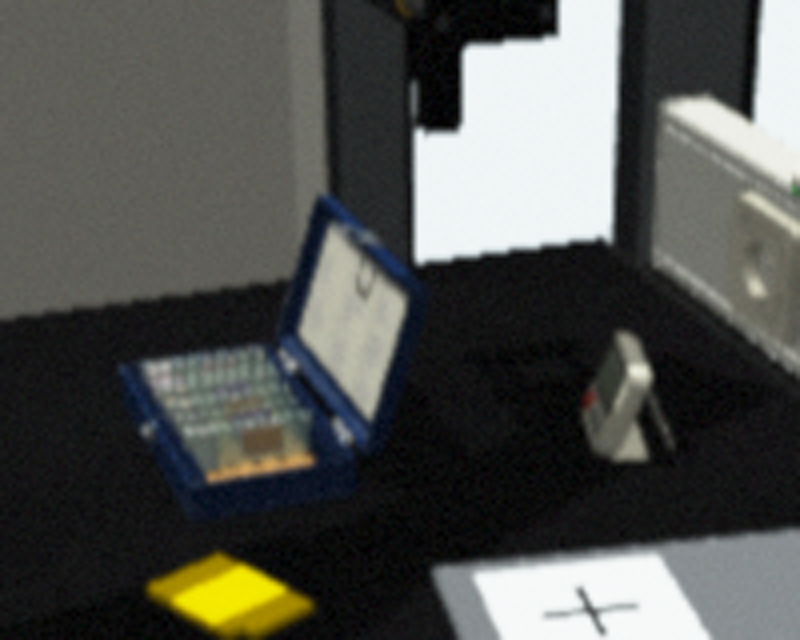

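The pictures show the lid open, with the fingers behind and above it at d1 (435,130) and clear of the timer at (665,415). Next I'll lower behind the lid and push it over along an arc.

Request:
{"method": "servo_tool", "body": {"steps": [[0,[0,0,4.2],0],[0,[0,0,8.4],0],[0,[0,0,8.5],0],[0,[2.5,0,8.5],0],[0,[4,0,8.5],0]]}}

```text
t: 1.92
eef_pos: [0.5938, 0.2386, 0.0988]
tcp_rot: [0.001, -0.007, 1.0, 0.001]
force: [1.4, -0.6, 1.8]
finger_gap: 0.004
```

```bash
python3 mv.py .5646 .236 .101 90.8
```

```text
t 1.92 pos [0.5938 0.2386 0.0988] yaw_y 90.85 tilt [ 0.0017  0.001  -1.    ] F [ 1.4 -0.6  1.8] gap 0.03 q [-0.44  0.53 -0.01  1.74  0.    0.87  1.13]
shift cm [ 2.92 -0.22 -0.23] turn 0.0008
```

Request:
{"method": "servo_tool", "body": {"steps": [[0,[1.7,0,-0.3],0],[0,[3.4,0,-0.3],0],[0,[5.2,0,0],0],[0,[6.8,0,0.6],0],[0,[8.4,0,1.6],0]]}}

```text
t: 2.33
eef_pos: [0.5122, 0.2386, 0.0855]
tcp_rot: [0.004, -0.007, 1.0, 0.002]
force: [2.1, -0.7, 1.6]
finger_gap: 0.005
```

```bash
python3 mv.py .490 .236 .038 90.8;python3 - <<'E'
from h import *
for n in ['scene','side']: cv2.imwrite(f'pics/{n}2.png',manip.camera(n)[:,:,::-1])
crop('pics/side2.png',230,100,430,260,4,'pics/e2.png')
E
```

```text
t 2.33 pos [0.5122 0.2386 0.0855] yaw_y 90.85 tilt [ 0.008   0.0043 -1.    ] F [ 2.1 -0.7  1.6] gap 0.05 q [-0.5   0.44 -0.02  1.93  0.01  0.75  1.06]
shift cm [ 2.26 -0.24  4.73] turn 0.0008
```

View pics/e2.png

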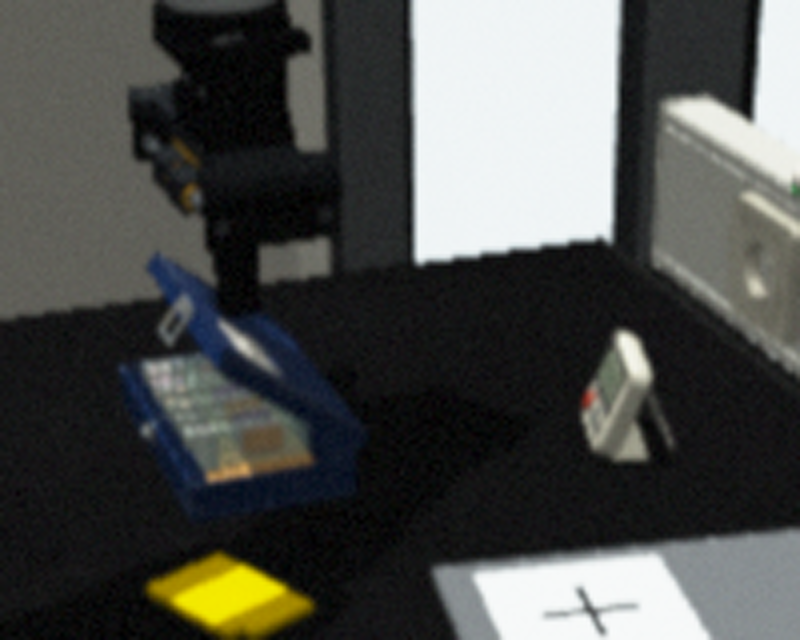

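The lid is half shut and following the fingers (e2 around (260,340)). I'll push it down now.

Request:
{"method": "servo_tool", "body": {"steps": [[0,[1.0,0,1.1],0],[0,[1.6,0,2.3],0],[0,[2.0,0,3.4],0],[0,[2.3,0,4.2],0],[0,[2.3,0,4.4],0]]}}

```text
t: 2.85
eef_pos: [0.4872, 0.2368, 0.0375]
tcp_rot: [0.0, -0.007, 1.0, 0.0]
force: [-6.2, -1.5, 19.0]
finger_gap: 0.007
```

```bash
python3 mv.py .480 .236 .038 90.8
```

```text
t 2.85 pos [0.4872 0.2368 0.0375] yaw_y 90.81 tilt [ 2.e-04  7.e-04 -1.e+00] F [-6.2 -1.5 19. ] gap 0.06 q [-0.51  0.49 -0.02  2.01  0.01  0.64  1.04]
shift cm [ 0.72 -0.07 -0.05] turn 0.0002
```

Contact gives 19 N at z = 37.5 mm, which matches the shut height of 38 mm. I'll lift and check.

Request:
{"method": "servo_tool", "body": {"steps": [[0,[0,0,-0.5],0],[0,[0,0,-4],0],[2,[0,0,-8],0],[8.7,[0,-4,-12],0],[8.7,[0,-8,-15],0]]}}

```text
t: 3.27
eef_pos: [0.4892, 0.1758, 0.1761]
tcp_rot: [0.002, -0.009, 1.0, 0.001]
force: [1.9, -0.5, -0.2]
finger_gap: 0.151
```

```bash
python3 - <<'E'
from h import *
for n in ['scene','side']: cv2.imwrite(f'pics/{n}3.png',manip.camera(n)[:,:,::-1])
a=cv2.imread('pics/scene3.png')[165:265,170:290];b=cv2.imread('pics/side3.png')[170:250,250:350]
cv2.imwrite('pics/f.png',np.vstack([cv2.resize(a,(480,400),interpolation=2)[:300*1],cv2.resize(b,(480,384),interpolation=2)[:300]]))
E
python3 mv.py .482 -.18 .2 90.8
```

```text
t 3.37 pos [0.492  0.1692 0.1781] yaw_y 90.29 tilt [ 0.0102  0.0011 -0.9999] F [ 0.8 -0.2 -0.4] gap 2.08 q [-0.42  0.26  0.01  1.96  0.    0.92  1.16]
shift cm [  1.16 -34.91  -2.24] turn -0.0089
```

View pics/f.png

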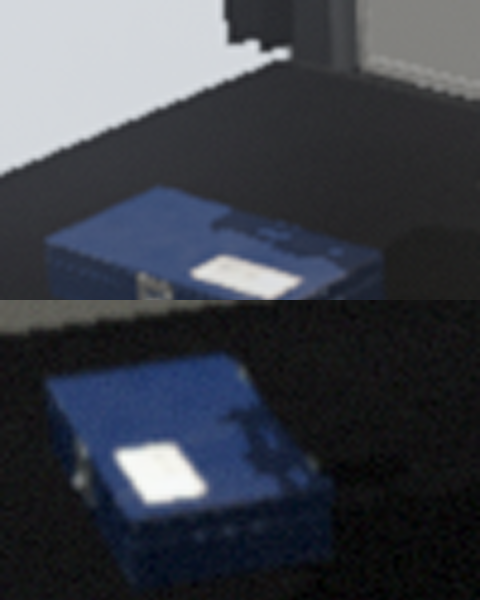

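The box is shut in both views. Now I'll hover over the target slide's un-notched half.

```bash
python3 mv.py .466 -.170 .175 54.4; python3 -c "
from fit import *
print(unproj('side',[[348,347]],.04),unproj('scene',[[436,312]],.04), unproj('scene',[[296,304]],0))"
```

```text
t 3.37 pos [0.492  0.1692 0.1781] yaw_y 90.29 tilt [ 0.0102  0.0011 -0.9999] F [ 0.8 -0.2 -0.4] gap 2.08 q [-0.42  0.26  0.01  1.96  0.    0.92  1.16]
shift cm [  2.78 -33.9    0.25] turn 0.6264
[[ 0.44275338 -0.32147293  0.04      ]] [[ 0.43965999 -0.3239833   0.04      ]] [[ 0.37133042 -0.06851028  0.        ]]
```

Request:
{"method": "servo_tool", "body": {"steps": [[8.7,[2.3,-32.8,0],0.63],[8.7,[2.3,-32.8,0],0.63],[8.7,[2.3,-32.8,0],0.63],[8.7,[2.3,-32.8,0],0.63],[8.7,[2.3,-32.8,0],0.63]]}}

```text
t: 3.78
eef_pos: [0.4761, -0.0359, 0.1731]
tcp_rot: [0.001, 0.304, 0.953, 0.0]
force: [1.1, 0.3, -0.8]
finger_gap: 0.617
```

```bash
python3 mv.py .466 -.170 .175 54.4
```

```text
t 3.78 pos [ 0.4761 -0.0359  0.1731] yaw_y 54.62 tilt [ 1.5e-03  3.0e-04 -1.0e+00] F [ 1.1  0.3 -0.8] gap 5.37 q [-0.2   0.2   0.22  2.06 -0.06  0.89  1.  ]
shift cm [ -6.94 -11.52  -0.19] turn 0.0039
```

Request:
{"method": "servo_tool", "body": {"steps": [[8.7,[-6.7,-11.2,0],0],[8.7,[-6.7,-11.2,0],0],[8.7,[-6.7,-11.2,0],0],[8.7,[-6.7,-11.2,0],0],[8.7,[-6.7,-11.2,0],0]]}}

```text
t: 4.2
eef_pos: [0.4663, -0.1678, 0.1729]
tcp_rot: [0.001, 0.304, 0.953, -0.0]
force: [0.6, 1.5, 0.5]
finger_gap: 0.968
```

```bash
cat > look.py <<'E'
import sys
from h import *
import json
s=manip.get_state(); im=manip.camera('wrist')
n=sys.argv[1]; cv2.imwrite(f'pics/{n}.png',im[:,:,::-1]); json.dump({k:np.array(s[k]).tolist() for k in('eef_pos','tcp_rot')},open(f'{n}.json','w'))
E
python3 look.py w1; python3 mv.py .466 -.170 .175 54.4
```

```text
t 4.25 pos [ 0.4667 -0.1651  0.1726] yaw_y 54.8 tilt [ 6.e-04  2.e-04 -1.e+00] F [0.7 0.3 0. ] gap 8.5 q [ 0.    0.23  0.3   2.02 -0.09  0.9   1.3 ]
shift cm [-0.23 -0.44 -0.24] turn 0.0069
```

View pics/w1.png

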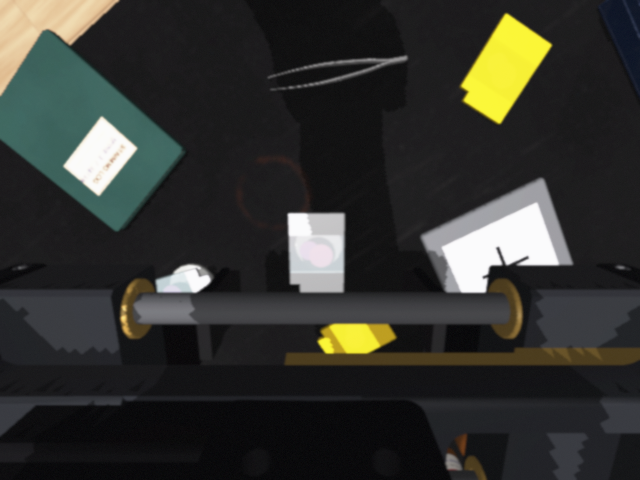

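```bash
python3 look.py w2; python3 mv.py .466 -.170 .175 54.4; python3 -c "
from h import *
crop('pics/w2.png',265,200,385,310,6,'pics/w2c.png')"
```

```text
t 4.3 pos [ 0.4669 -0.1635  0.1725] yaw_y 54.97 tilt [ 4.e-04  8.e-04 -1.e+00] F [-0.1 -0.   0.3] gap 8.55 q [ 0.    0.23  0.3   2.02 -0.09  0.9   1.3 ]
shift cm [-0.3  -0.59 -0.25] turn 0.01
```

View pics/w2c.png

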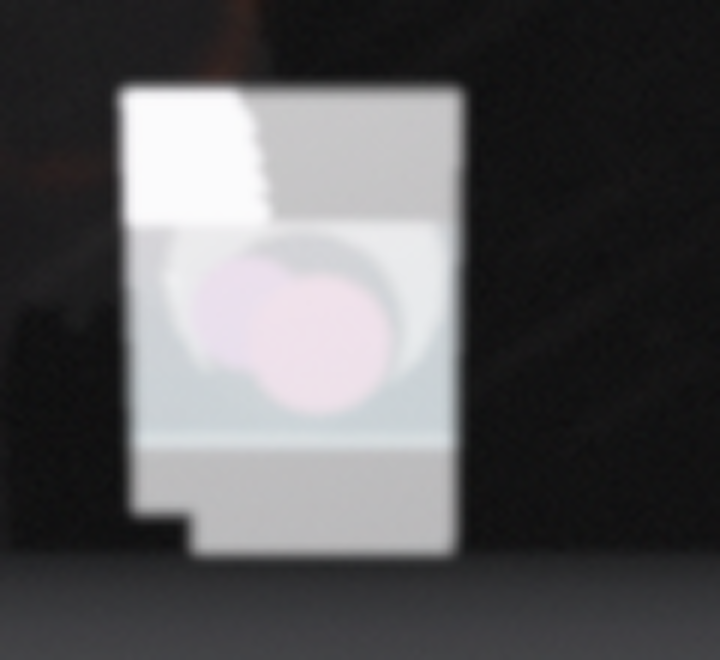

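```bash
cat > wfit.py <<'E'
from h import *
import json
from scipy.optimize import least_squares
def wfit(js,model,uv,x0):
    s=json.load(open(js)); model=np.array(model)
    def P(p):
        c,q=np.cos(p[2]),np.sin(p[2]); return np.c_[p[0]+c*model[:,0]-q*model[:,1],p[1]+q*model[:,0]+c*model[:,1],model[:,2]]
    f=lambda p:(wproj(s,P(p))-uv).ravel()
    r=least_squares(f,x0); return r.x,f(r.x).reshape(-1,2)
if __name__=='__main__':
    uv=(np.array([[120,87],[464,87],[130,515],[190,515],[128,447],[458,447],[123,222],[461,222]])+.5)/6-.5+[265,200]
    m=np.array([[-38,-25,40],[-38,25,40],[29,-25,40],[29,-16,40],[18,-25,40],[18,25,40],[-18,-25,40],[-18,25,40]])/1000
    x,e=wfit('w2.json',m,uv,[.48,-.18,-.62]); print(x.round(4),np.degrees(x[2]).round(2),e.round(2).tolist())
    c,q=np.cos(x[2]),np.sin(x[2])
    print('grasp',x[0]-.02*c,x[1]-.02*q)
E
python3 wfit.py
```

```text
[ 0.4821 -0.186  -0.6173] -35.37 [[0.77, 0.99], [-1.18, 1.13], [0.79, -0.92], [0.24, -0.9], [0.86, -0.48], [-1.2, -0.36], [0.8, 0.01], [-1.05, 0.14]]
grasp 0.46576229553343174 -0.17439881893841963
```

Request:
{"method": "servo_tool", "body": {"steps": [[8.7,[0,0,0],0],[8.7,[0,0,0],0]]}}

```text
t: 4.47
eef_pos: [0.4669, -0.1624, 0.1722]
tcp_rot: [-0.0, 0.299, 0.954, 0.0]
force: [-0.5, 0.2, 0.9]
finger_gap: 0.998
```

```bash
python3 mv.py .466 -.170 .175 54.63; python3 look.py w3;  python3 mv.py .466 -.170 .175 54.63; python3 -c "
from h import *
crop('pics/w3.png',265,200,385,310,6,'pics/w3c.png')"
```

```text
t 4.47 pos [ 0.4669 -0.1624  0.1722] yaw_y 55.15 tilt [-1.e-04  8.e-04 -1.e+00] F [-0.5  0.2  0.9] gap 8.68 q [-0.    0.23  0.29  2.02 -0.09  0.9   1.3 ]
shift cm [-0.36 -0.68 -0.28] turn 0.0091
t 4.52 pos [ 0.4668 -0.1626  0.1722] yaw_y 55.13 tilt [-1.e-04  6.e-04 -1.e+00] F [0.4 0.1 0.2] gap 8.67 q [-0.    0.23  0.29  2.02 -0.09  0.9   1.3 ]
shift cm [-0.36 -0.65 -0.28] turn 0.0087
```

View pics/w3c.png

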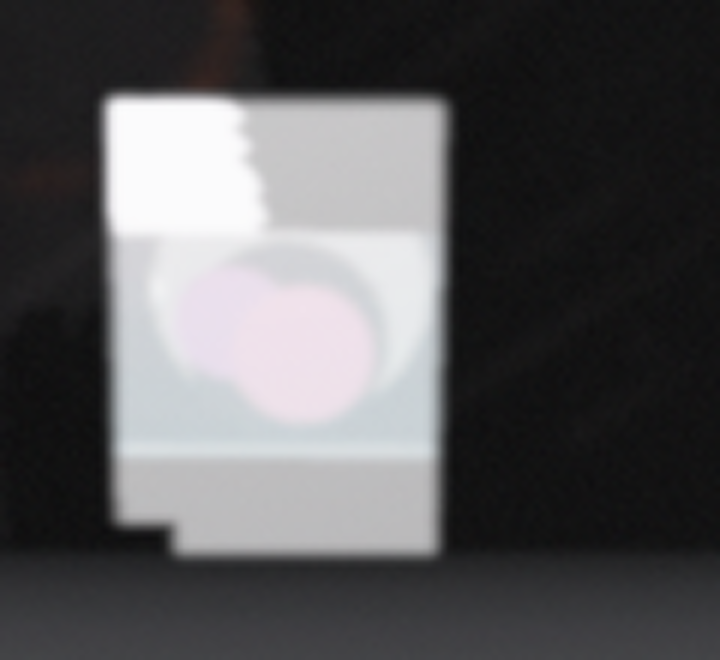

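Run:
```python
from wfit import *
uv=(np.array([[104,98],[447,98],[114,523],[174,524],[112,457],[440,457],[108,233],[443,233]])+.5)/6-.5+[265,200]
m=np.array([[-38,-25,40],[-38,25,40],[29,-25,40],[29,-16,40],[18,-25,40],[18,25,40],[-18,-25,40],[-18,25,40]])/1000
x,e=wfit('w3.json',m,uv,[.48,-.18,-.62]); print(x.round(4),np.degrees(x[2]).round(2),e.round(2).tolist())
c,q=np.cos(x[2]),np.sin(x[2])
print('grasp',x[0]-.02*c,x[1]-.02*q)
```

```text
[ 0.4821 -0.186  -0.6131] -35.13 [[0.69, 0.85], [-1.1, 1.09], [0.71, -0.62], [0.16, -0.75], [0.78, -0.51], [-0.94, -0.29], [0.54, -0.16], [-0.8, 0.07]]
grasp 0.465714288062572 -0.17452942211864297
```

```bash
python3 mv.py .4659 -.1725 .07 54.8
```

```text
t 4.52 pos [ 0.4668 -0.1626  0.1722] yaw_y 55.13 tilt [-1.e-04  6.e-04 -1.e+00] F [0.4 0.1 0.2] gap 8.67 q [-0.    0.23  0.29  2.02 -0.09  0.9   1.3 ]
shift cm [-0.5  -0.87 10.22] turn 0.0058
```

Request:
{"method": "servo_tool", "body": {"steps": [[8.7,[-0.5,-0.9,4],0.006],[8.7,[-0.5,-0.9,8],0.006],[8.7,[-0.5,-0.9,10.2],0.006],[8.7,[-0.5,-0.9,10.2],0.006],[8.7,[-0.5,-0.9,10.2],0.006]]}}

```text
t: 4.93
eef_pos: [0.465, -0.1737, 0.0698]
tcp_rot: [-0.001, 0.303, 0.953, -0.0]
force: [0.1, -0.3, 0.3]
finger_gap: 1.003
```

```bash
python3 look.py w4; python3 mv.py .4659 -.1725 .022 54.8
python3 - <<'E'
from h import *
for n in ['scene','side']: cv2.imwrite(f'pics/{n}4.png',manip.camera(n)[:,:,::-1])
a=cv2.imread('pics/scene4.png')[215:315,310:440];b=cv2.imread('pics/side4.png')[220:325,275:405]
cv2.imwrite('pics/g.png',np.hstack([cv2.resize(a,None,fx=3,fy=3,interpolation=2),cv2.resize(b[:100],None,fx=3,fy=3,interpolation=2)]))
s=manip.get_state();
E
```

```text
t 4.98 pos [ 0.4662 -0.1742  0.071 ] yaw_y 54.67 tilt [ 9.e-04 -1.e-04 -1.e+00] F [ 0.2 -0.6  0.2] gap 8.7 q [ 0.06  0.39  0.27  2.1  -0.16  0.67  1.39]
shift cm [0.13 0.12 4.9 ] turn -0.0022
```

View pics/g.png

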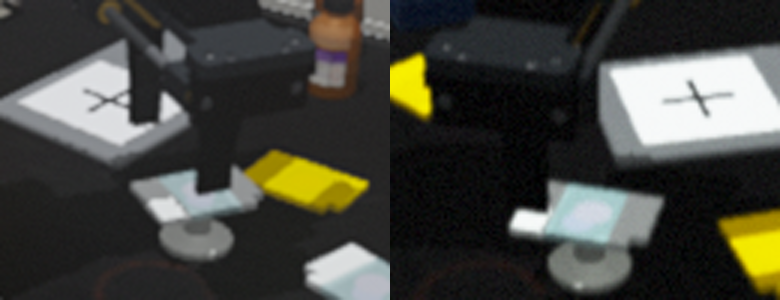

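View pics/w4.png

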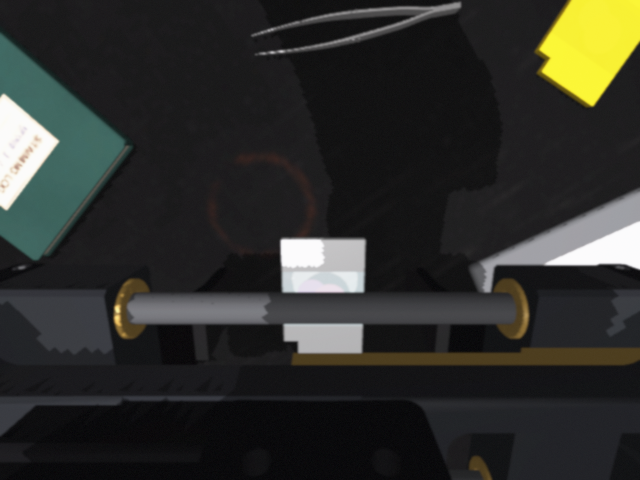

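Run:
```python
from wfit import *
s=json.load(open('w4.json')); s={k:np.array(v) for k,v in s.items()}
crop('pics/w4.png',265,225,385,305,6,'pics/w4c.png')
P=wunproj(s,[[280.5,238.5],[365,238.5],[283,270],[364.5,270],[284,340],[363,352]],.04); print(P.round(4))
x=np.array([.4821,-.186]);
u=np.array([np.cos(-.6135),np.sin(-.6135)]); v=np.array([-u[1],u[0]])
for p in P: print(((p[:2]-s['eef_pos'][:2])@np.c_[u,v]*1000).round(1))
```

```text
[[ 0.436  -0.1841  0.04  ]
 [ 0.4653 -0.1427  0.04  ]
 [ 0.4528 -0.1949  0.04  ]
 [ 0.4818 -0.1539  0.04  ]
 [ 0.4917 -0.2232  0.04  ]
 [ 0.5287 -0.1862  0.04  ]]
[-17.8 -25.2]
[-17.6  25.5]
[  2.2 -24.3]
[ 2.4 25.8]
[ 50.3 -25.2]
[59.3 26.4]
```

The slide is centred between the jaws to within 1 mm, with the grip point 20 mm behind its centre. I'll descend and grip.

Request:
{"method": "servo_tool", "body": {"steps": [[8.7,[0,0,2.5],0],[8.7,[0,0,4.9],0],[8.7,[0,0,4.9],0],[5.6,[0,0,4.9],0],[5.6,[0,0,4.9],0]]}}

```text
t: 5.5
eef_pos: [0.4666, -0.175, 0.0229]
tcp_rot: [0.001, 0.304, 0.953, 0.0]
force: [-0.3, 0.3, 0.6]
finger_gap: 0.919
```

Request:
{"method": "servo_tool", "body": {"steps": [[4.6,[0,0,0],0],[4.0,[0,0,0],0],[4.0,[0,0,0],0],[4.0,[0,0,0],0],[4.0,[0,0,0],0]]}}

```text
t: 5.92
eef_pos: [0.4656, -0.1746, 0.0216]
tcp_rot: [0.0, 0.304, 0.953, 0.0]
force: [-0.4, -0.5, 3.2]
finger_gap: 0.568
```

```bash
python3 mv.py .4659 -.1725 .022 54.8
```

```text
t 5.92 pos [ 0.4656 -0.1746  0.0216] yaw_y 54.6 tilt [ 7.e-04  0.e+00 -1.e+00] F [-0.4 -0.5  3.2] gap 4.94 q [ 0.08  0.47  0.24  2.13 -0.2   0.56  1.42]
shift cm [ 0.09  0.19 -0.04] turn -0.0034
```

Request:
{"method": "servo_tool", "body": {"steps": [[3.5,[0,0,0],0],[3.5,[0,0,-1],0],[3.5,[0,0,-3.5],0],[3.5,[0,0,-6.5],0],[3.5,[0,0,-8],0]]}}

```text
t: 6.33
eef_pos: [0.4663, -0.1752, 0.1042]
tcp_rot: [0.002, 0.304, 0.953, 0.0]
force: [0.4, -0.2, 0.2]
finger_gap: 0.567
```

Request:
{"method": "servo_tool", "body": {"steps": [[3.5,[0,0,0],0],[3.5,[0,0,0],0],[3.5,[0,0,0],0]]}}

```text
t: 6.58
eef_pos: [0.4646, -0.1743, 0.1008]
tcp_rot: [-0.001, 0.304, 0.953, 0.0]
force: [-0.8, 0.6, -1.0]
finger_gap: 0.57
```

```bash
python3 look.py w5; python3 mv.py .5 -.02 .09 82
python3 - <<'E'
from h import *
for n in ['scene','side']: cv2.imwrite(f'pics/{n}5.png',manip.camera(n)[:,:,::-1])
a=cv2.imread('pics/scene5.png')[185:315,310:440];b=cv2.imread('pics/side5.png')[200:330,275:405]
cv2.imwrite('pics/g5.png',np.hstack([cv2.resize(a,None,fx=3,fy=3,interpolation=2),cv2.resize(b,None,fx=3,fy=3,interpolation=2)]))
E
```

```text
t 6.63 pos [ 0.4644 -0.1742  0.1004] yaw_y 54.61 tilt [-2.e-03  6.e-04 -1.e+00] F [-0.7  0.1 -1.1] gap 4.92 q [ 0.04  0.34  0.29  2.09 -0.14  0.74  1.37]
shift cm [ 6.03 14.64  1.04] turn -0.4781
```

View pics/g5.png

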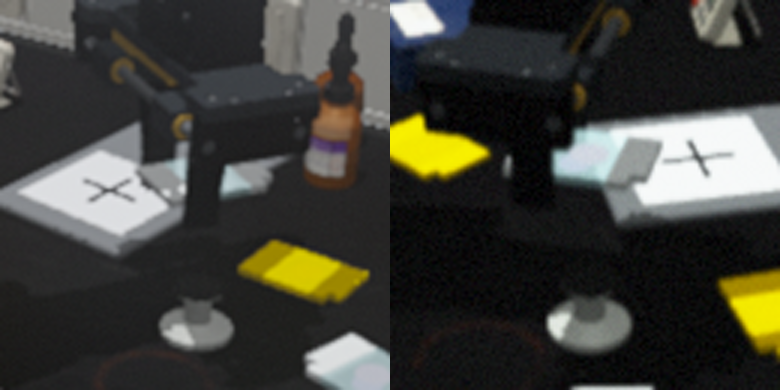

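View pics/w5.png

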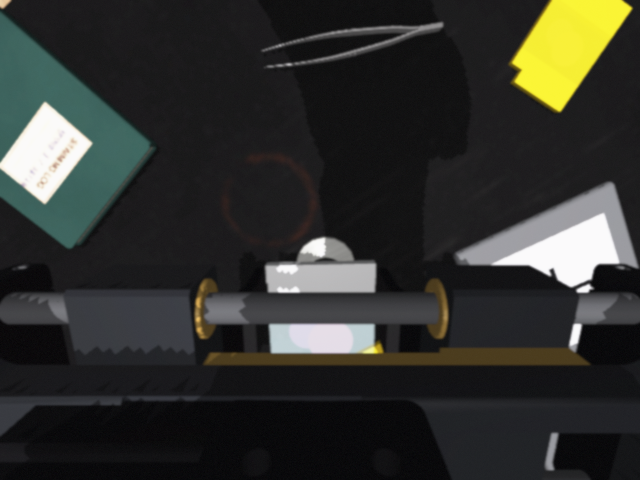

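The slide is lifted and level, and stand_a is empty. I'll carry it to a viewpoint left of the cross so I can measure the reader from the wrist camera.

```bash
python3 mv.py .60 .085 .18 82.7
```

```text
t 6.73 pos [ 0.4644 -0.1743  0.1002] yaw_y 54.61 tilt [-2.5e-03  6.0e-04 -1.0e+00] F [ 0.9 -0.1 -0.7] gap 4.94 q [ 0.04  0.34  0.29  2.09 -0.14  0.74  1.37]
shift cm [ 3.99 28.99 -8.  ] turn -0.4903
```

Request:
{"method": "servo_tool", "body": {"steps": [[3.5,[0.4,2.5,-2],-0.1],[3.5,[1,5.5,-4],-0.2],[3.5,[1.5,8.5,-6],-0.3],[3.5,[2,11.5,-7],-0.4],[3.5,[2.5,14.5,-8],-0.49]]}}

```text
t: 7.15
eef_pos: [0.5293, -0.0407, 0.1816]
tcp_rot: [-0.0, 0.062, 0.998, 0.0]
force: [-0.9, -0.0, -1.8]
finger_gap: 0.564
```

```bash
python3 mv.py .60 .085 .18 82.7
```

```text
t 7.15 pos [ 0.5293 -0.0407  0.1816] yaw_y 82.93 tilt [-2.e-04  1.e-04 -1.e+00] F [-0.9 -0.  -1.8] gap 4.91 q [-0.13  0.28  0.15  1.93 -0.05  0.94  1.5 ]
shift cm [-5.47 13.34  0.16] turn 0.0041
```

Request:
{"method": "servo_tool", "body": {"steps": [[3.5,[-1.2,3,0],0],[3.5,[-2.5,6,0],0],[3.5,[-4,9.5,0],0],[3.5,[-5.2,12.6,0],0],[3.5,[-5.2,12.6,0],0]]}}

```text
t: 7.57
eef_pos: [0.5984, 0.0852, 0.1799]
tcp_rot: [-0.0, 0.059, 0.998, 0.002]
force: [1.0, 0.9, 0.1]
finger_gap: 0.569
```

Request:
{"method": "servo_tool", "body": {"steps": [[3.5,[0,0,0],0],[3.5,[0,0,0],0],[3.5,[0,0,0],0]]}}

```text
t: 7.82
eef_pos: [0.5958, 0.0744, 0.1806]
tcp_rot: [-0.001, 0.065, 0.998, -0.001]
force: [0.6, -0.1, -0.0]
finger_gap: 0.561
```

```bash
python3 look.py w6; python3 mv.py .60 .085 .18 82.7
```

```text
t 7.87 pos [0.5959 0.0744 0.1809] yaw_y 82.53 tilt [-1.1e-03 -8.0e-04 -1.0e+00] F [ 0.  -0.5 -0.6] gap 4.93 q [-0.28  0.39  0.11  1.77 -0.05  0.99  1.29]
shift cm [-0.27  1.1   0.09] turn -0.003
```

View pics/w6.png

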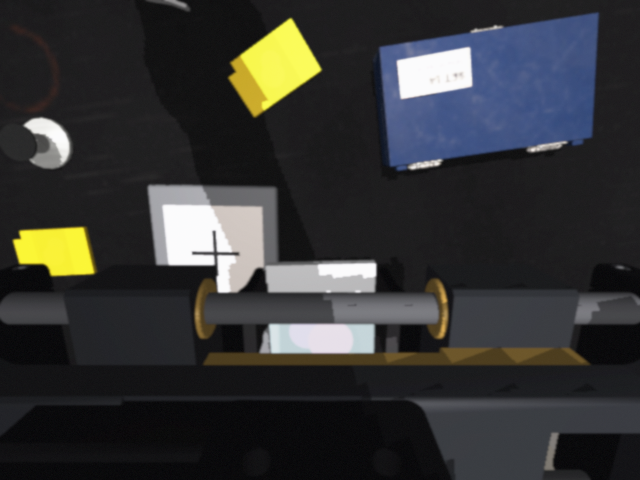

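```bash
python3 -c "
from h import *
crop('pics/w6.png',140,175,290,275,5,'pics/w6c.png')"
```

```text
(no output)
```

View pics/w6c.png

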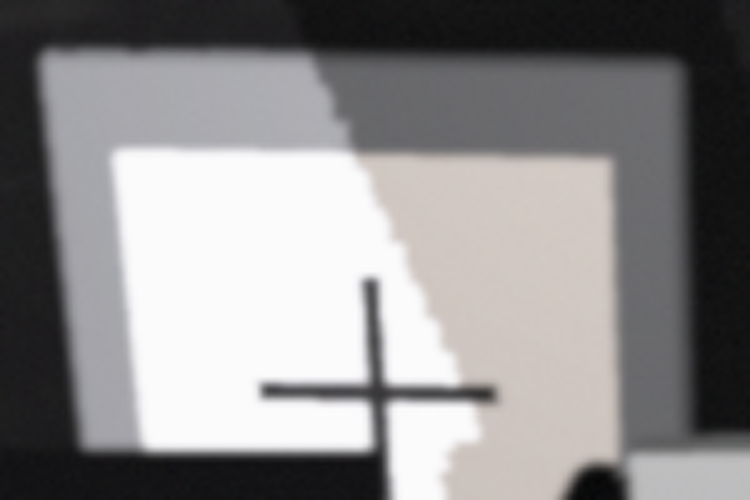

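```bash
python3 - <<'E'
from wfit import *
uv=(np.array([[378,391],[110,150],[613,157],[40,50],[686,62]])+.5)/5-.5+[140,175]
for z in (8.5,10):
    m=np.array([[0,0,z],[-50,-50,z],[-50,50,z],[-70,-65,8],[-70,65,8]])/1000
    x,e=wfit('w6.json',m,uv,[.613,-.037,-.13]); print(x.round(4),np.degrees(x[2]).round(2),e.round(2).tolist())
s={k:np.array(v) for k,v in json.load(open('w6.json')).items()}
P=wunproj(s,(np.array([[378,391],[262,389],[495,394],[110,150],[613,157],[40,50],[686,62]])+.5)/5-.5+[140,175],.009); print(P.round(4))
for a,b in((1,2),(3,4),(5,6)): d=P[b]-P[a]; print(np.degrees(np.arctan2(-d[0],d[1])),np.linalg.norm(d))
# slide top-edge in hand
print('tool axes dir',)
E
python3 -c "
from h import *
crop('pics/w6.png',250,250,390,370,5,'pics/w6s.png')"
```

```text
[ 0.6138 -0.0415 -0.1503] -8.61 [[0.21, -0.08], [1.69, -0.07], [-0.42, 0.49], [-0.99, -0.29], [-0.46, -0.09]]
[ 0.6137 -0.0411 -0.1491] -8.54 [[0.09, 0.18], [1.28, 0.04], [-0.41, 0.49], [-0.74, -0.38], [-0.21, -0.33]]
[[ 0.6137 -0.0416  0.009 ]
 [ 0.6101 -0.0657  0.009 ]
 [ 0.6176 -0.0173  0.009 ]
 [ 0.5567 -0.0849  0.009 ]
 [ 0.5713  0.016   0.009 ]
 [ 0.5352 -0.0939  0.009 ]
 [ 0.5544  0.0338  0.009 ]]
-8.730903426594377 0.04896191700256352
-8.267554758586401 0.10201799978461203
-8.527880791944176 0.1291157146427293
tool axes dir
```

View pics/w6s.png

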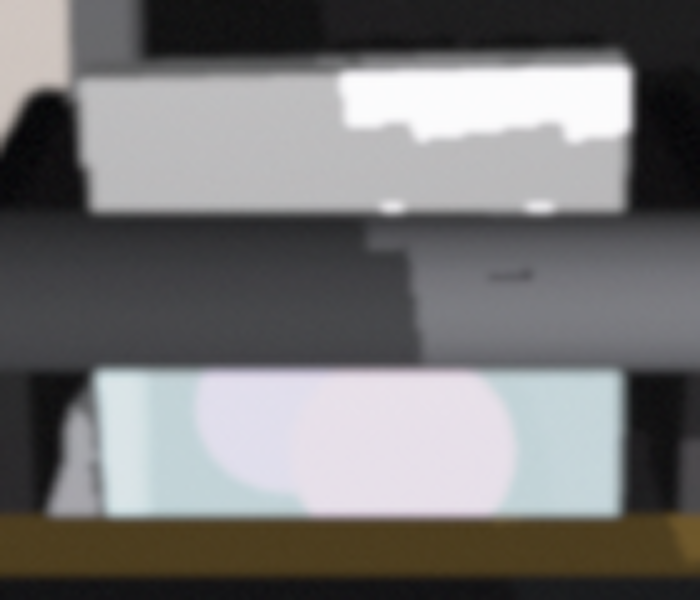

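Run:
```python
from wfit import *
s={k:np.array(v) for k,v in json.load(open('w6.json')).items()}
uv=(np.array([[80,77],[632,65],[104,516],[621,516],[89,212],[627,212]])+.5)/5-.5+[250,250]
P=wunproj(s,uv,.1809-.0216+.040)
q=s['tcp_rot'];M=R.from_quat([q[1],q[2],q[3],q[0]]).as_matrix()
T=(P-s['eef_pos'])@M; print((T*1000).round(1))
def ang(a,b): d=T[b]-T[a]; return np.degrees(np.arctan2(d[1],d[0]))
print(ang(0,1),ang(2,0),ang(3,1))
```

```text
[[ 17.8 -26.6 -18.7]
 [ 18.9  24.1 -18.7]
 [-27.8 -26.1 -18.7]
 [-27.8  24.9 -18.8]
 [  4.4 -26.3 -18.7]
 [  4.5  24.3 -18.8]]
88.67363997418903 -0.6177043315415436 -0.9711273521881725
```

```bash
python3 mv.py .5663 -.0334 .085 80.75
```

```text
t 7.87 pos [0.5959 0.0744 0.1809] yaw_y 82.53 tilt [-1.1e-03 -8.0e-04 -1.0e+00] F [ 0.  -0.5 -0.6] gap 4.93 q [-0.28  0.39  0.11  1.77 -0.05  0.99  1.29]
shift cm [  1.52 -11.07   9.6 ] turn 0.031
```

Request:
{"method": "servo_tool", "body": {"steps": [[3.5,[0.4,-2.5,1.5],0.01],[3.5,[0.8,-5.5,4],0.02],[3.5,[1.2,-8.5,7],0.03],[3.5,[1.5,-10.5,9],0.03],[3.5,[1.5,-11.1,9.6],0.03]]}}

```text
t: 8.28
eef_pos: [0.563, -0.0378, 0.0823]
tcp_rot: [-0.004, 0.083, 0.997, -0.002]
force: [-0.6, -0.2, -0.1]
finger_gap: 0.568
```

Request:
{"method": "servo_tool", "body": {"steps": [[3.5,[0,0,0],0],[3.5,[0,0,0],0],[3.5,[0,0,0],0],[3.5,[0,0,0],0]]}}

```text
t: 8.62
eef_pos: [0.569, -0.03, 0.0867]
tcp_rot: [0.002, 0.078, 0.997, 0.001]
force: [-0.5, -0.5, 0.2]
finger_gap: 0.565
```

```bash
python3 mv.py .5663 -.0334 .085 80.75; python3 look.py w7
python3 - <<'E'
from h import *
for n in ['scene','side']: cv2.imwrite(f'pics/{n}7.png',manip.camera(n)[:,:,::-1])
crop('pics/scene7.png',300,170,410,270,6,'pics/s7.png');crop('pics/side7.png',310,170,440,290,6,'pics/d7.png')
E
```

```text
t 8.62 pos [ 0.569  -0.03    0.0867] yaw_y 81.1 tilt [ 0.0031  0.001  -1.    ] F [-0.5 -0.5  0.2] gap 4.92 q [-0.12  0.45  0.13  1.92 -0.08  0.77  1.47]
shift cm [ 0.22 -0.38  0.17] turn 0.0061
```

View pics/s7.png

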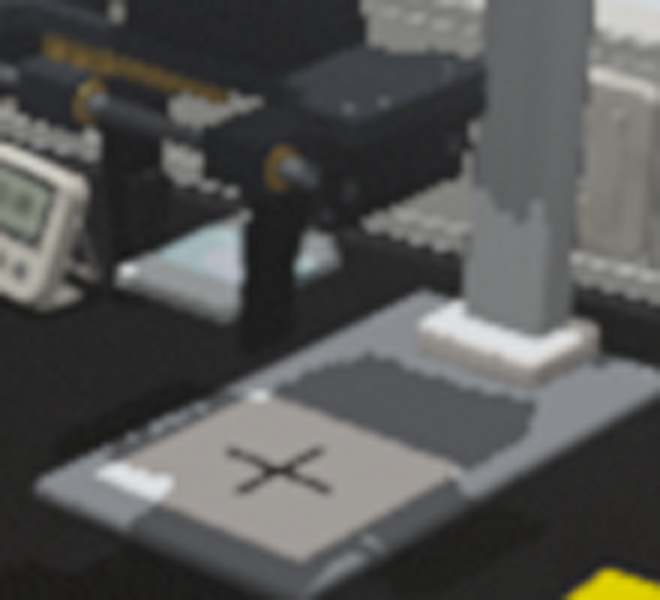

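View pics/d7.png

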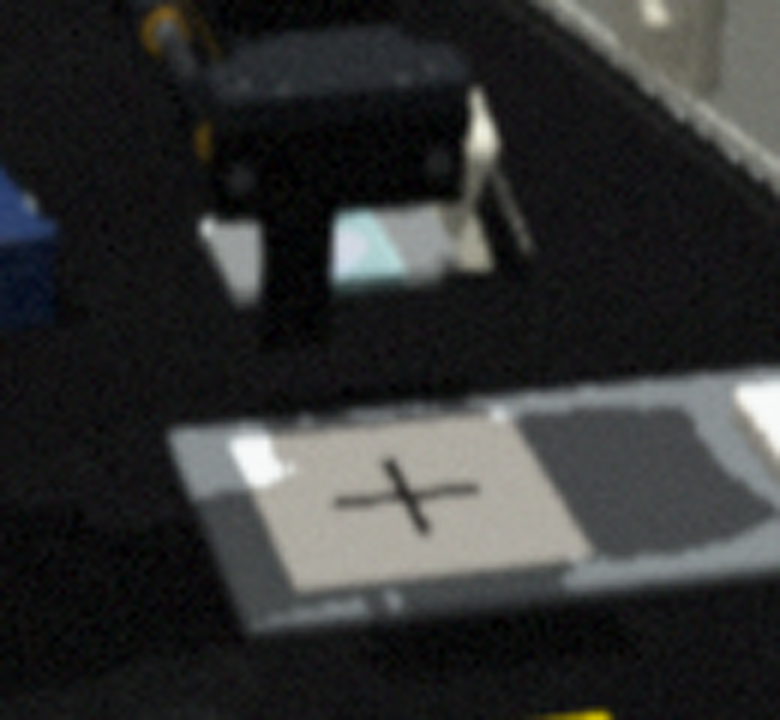

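View pics/w7.png

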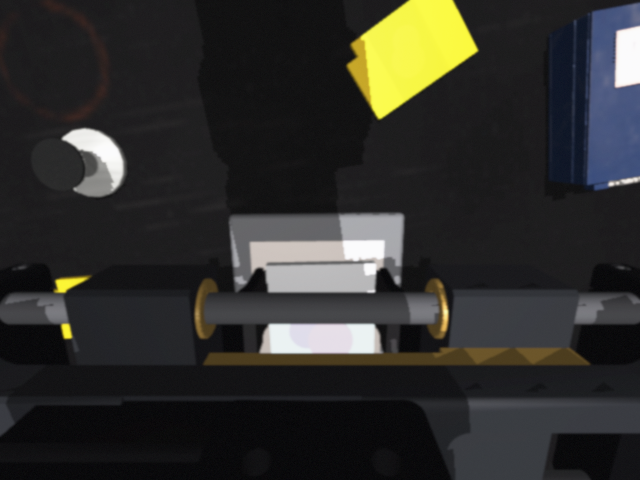

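```bash
python3 mv.py .5663 -.0334 .085 80.75
```

```text
t 8.77 pos [ 0.5683 -0.0306  0.0861] yaw_y 81.06 tilt [ 1.7e-03  6.0e-04 -1.0e+00] F [ 0.3  0.5 -0.3] gap 4.92 q [-0.12  0.45  0.13  1.93 -0.08  0.77  1.47]
shift cm [ 0.15 -0.31  0.11] turn 0.0054
```

Request:
{"method": "servo_tool", "body": {"steps": [[3.5,[0,0,0],0],[3.5,[0,0,0],0],[3.5,[0,0,0],0],[3.5,[0,0,0],0],[3.5,[0,0,0],0]]}}

```text
t: 9.18
eef_pos: [0.5675, -0.0318, 0.0852]
tcp_rot: [-0.0, 0.079, 0.997, 0.0]
force: [-1.1, 0.4, 0.6]
finger_gap: 0.566
```

```bash
python3 mv.py .5663 -.0334 .085 80.75
```

```text
t 9.18 pos [ 0.5675 -0.0318  0.0852] yaw_y 80.95 tilt [-1.e-04  1.e-04 -1.e+00] F [-1.1  0.4  0.6] gap 4.93 q [-0.12  0.45  0.13  1.93 -0.08  0.77  1.47]
shift cm [ 0.09 -0.18  0.02] turn 0.0035
```

Settled, with about 2 mm left to correct. I'll nudge, settle again and check against all the cameras.

Request:
{"method": "servo_tool", "body": {"steps": [[3.5,[0.1,-0.2,0],0.003],[3.5,[0.1,-0.2,0],0.003],[3.5,[0.1,-0.2,0],0.003],[3.5,[0.1,-0.2,0],0.003],[3.5,[0.1,-0.2,0],0.003]]}}

```text
t: 9.6
eef_pos: [0.5662, -0.0336, 0.0853]
tcp_rot: [-0.0, 0.08, 0.997, 0.0]
force: [-0.4, -0.5, -0.6]
finger_gap: 0.565
```

Request:
{"method": "servo_tool", "body": {"steps": [[3.5,[0,0,0],0],[3.5,[0,0,0],0],[3.5,[0,0,0],0],[3.5,[0,0,0],0],[3.5,[0,0,0],0]]}}

```text
t: 10.02
eef_pos: [0.5662, -0.0336, 0.0853]
tcp_rot: [0.0, 0.08, 0.997, 0.0]
force: [0.8, 0.2, -0.4]
finger_gap: 0.564
```

```bash
python3 mv.py .5663 -.0334 .085 80.75; python3 look.py w8
python3 - <<'E'
from h import *
for n in ['scene','side']: cv2.imwrite(f'pics/{n}8.png',manip.camera(n)[:,:,::-1])
crop('pics/side8.png',335,195,405,265,10,'pics/d8.png')
crop('pics/scene8.png',315,195,365,235,14,'pics/s8.png')
crop('pics/w8.png',220,205,420,370,4,'pics/w8c.png')
E
```

```text
t 10.02 pos [ 0.5662 -0.0336  0.0853] yaw_y 80.78 tilt [ 0.e+00  1.e-04 -1.e+00] F [ 0.8  0.2 -0.4] gap 4.91 q [-0.11  0.45  0.13  1.93 -0.08  0.76  1.47]
shift cm [-0.    0.02  0.03] turn 0.0006
```

View pics/d8.png

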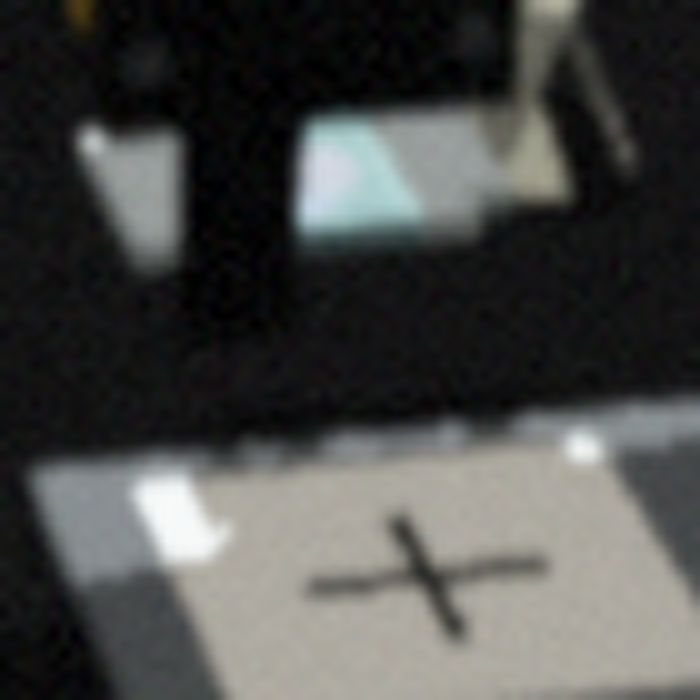

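View pics/w8c.png

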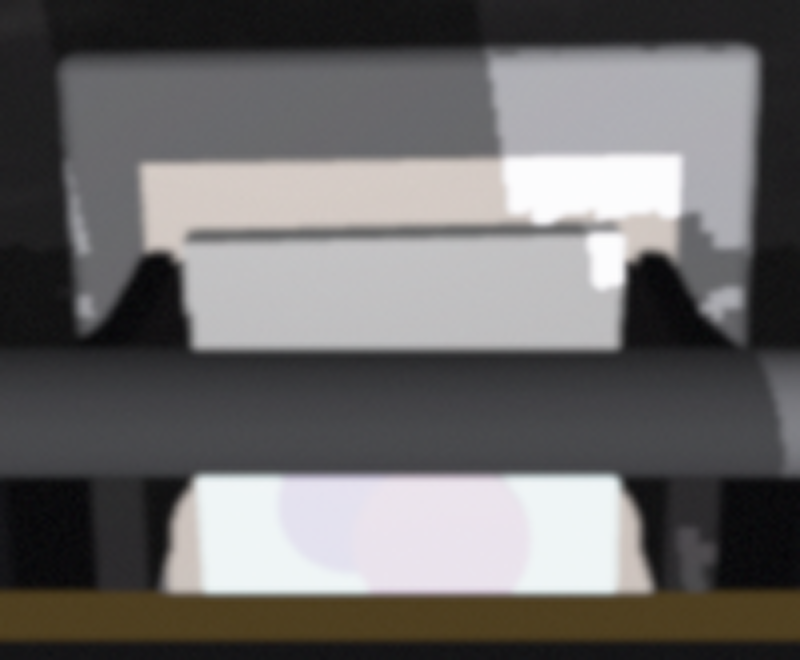

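View pics/s8.png

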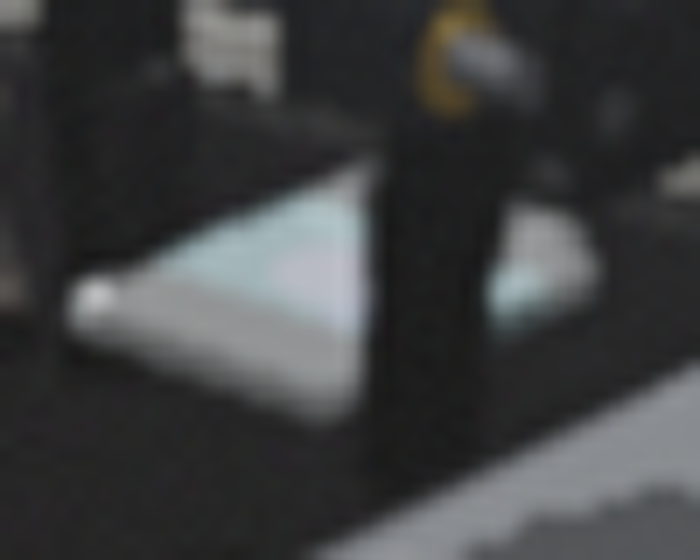

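Run:
```python
from wfit import *
s=manip.get_state(); q=s['tcp_rot'];M=R.from_quat([q[1],q[2],q[3],q[0]]).as_matrix()
# slide from wrist view
z=.0853-.0216+.040; print('top z',z)
uv=(np.array([[187,240],[625,233],[191,349],[621,349],[203,593],[617,593]])+.5)/4-.5+[220,205]
J={k:np.array(v) for k,v in json.load(open('w8.json')).items()}
T=(wunproj(J,uv,z)-J['eef_pos'])@M; print((T*1000).round(1).tolist())
uvb=(np.array([[140,162],[682,155],[60,60],[758,48]])+.5)/4-.5+[220,205]
m=np.array([[-50,-50,9],[-50,50,9],[-70,-65,8],[-70,65,8]])/1000
x,e=wfit('w8.json',m,uvb,[.613,-.041,-.15]); print('reader',x.round(4),np.degrees(x[2]),e.round(2).tolist())
# predicted slide, label at cross
th=np.radians(80.78-90+0.7);f=np.array([np.cos(th),np.sin(th)]);v=np.array([-f[1],f[0]])
L=np.array([.6137,-.0414])
def pt(a,b,zz=z): return np.r_[L+(a-.028)*f+b*v,zz]
pts=[pt(-.038,.025),pt(-.038,-.025),pt(.018,-.025),pt(.018,.025),pt(.038,-.016),pt(.029,-.025)]
print('side pred slide',((proj('side',pts)-[335,195]+.5)*10-.5).round(0).tolist())
print('side pred cross',((proj('side',[[L[0],L[1],.009]])-[335,195]+.5)*10-.5).round(0).tolist())
print('scene pred slide',((proj('scene',pts)-[315,195]+.5)*14-.5).round(0).tolist())
print('scene pred cross',((proj('scene',[[L[0],L[1],.009]])-[300,170]+.5)*6-.5).round(0).tolist())
```

```text
top z 0.10370000000000001
[[17.8, -26.2, -18.4], [18.7, 24.2, -18.4], [4.3, -26.3, -18.4], [4.3, 24.3, -18.4], [-28.1, -26.1, -18.4], [-28.1, 25.0, -18.4]]
reader [ 0.6139 -0.0407 -0.145 ] -8.305706551133975 [[0.84, 0.41], [-0.97, 0.08], [-1.0, -0.31], [1.12, -0.12]]
side pred slide [[93.0, 141.0], [147.0, 253.0], [437.0, 225.0], [371.0, 115.0], [526.0, 195.0], [493.0, 220.0]]
side pred cross [[439.0, 587.0]]
scene pred slide [[91.0, 314.0], [339.0, 405.0], [570.0, 298.0], [324.0, 212.0], [603.0, 246.0], [613.0, 278.0]]
scene pred cross [[288.0, 479.0]]
```

View pics/side8.png

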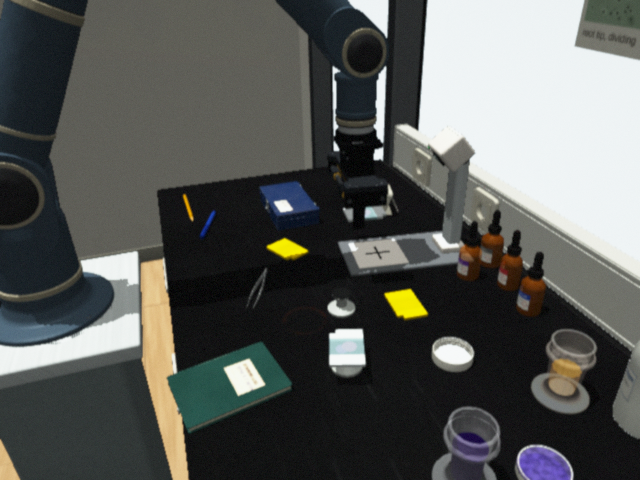

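The side view shows the box shut at (290,203) and stand_a empty at (341,303). The other slide at (348,347), the forceps at (258,288) and the cap at (452,353) haven't moved. The slide is held over the reader at (370,212).

```bash
python3 -c "
from rig import manip
print(manip.hand_in()); s=manip.get_state(); print(s['t'],s['eef_pos'],s['finger_gap'])"
```

```text
the job is handed in; nothing more can be done
None
the job is handed in; nothing more can be done
```

The job is done and handed in at about 10 s of the 61 s allowed; the hand-in gave no verdict.

**What I did:** I pushed the lid over from behind and pressed it shut. The fingers met 19 N at z = 37.5 mm, and the pictures show it closed. I then took the label-up slide, the one near the reader with its notch at the right-hand corner. I gripped it by its long edges 20 mm behind its centre and carried it to the reader.

**Last checks:**
- **Arm:** it was still and level, with the jaws at 49 mm on the slide.
- **Height:** the slide's underside is about 99 mm above the bench.
- **Direction:** the notched end points toward the upright. It is square to the reader within about 1°, but the slide appears to have turned roughly 1° in the grip, which I allowed for.
- **Position over the cross:** the label's middle is within about 2 mm of straight above it. Predicted and observed positions of slide and cross differ by under 0.5 px between them in the side camera, and by about 1 px in the scene camera.
- **Other objects:** the other slide, the forceps and the cap look unmoved in the last side picture.

**Disagreement:** the wrist camera and the fixed cameras differed by about 4 mm in world y for both the slide and the cross. I used the wrist camera's values. The offset is nearly the same for both objects, so it mostly cancels in placing one over the other. The fixed cameras also put the reader's angle anywhere from 5.8° to 8.9°, against 8.3° to 8.6° from the wrist camera.

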